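# Show the big mincer plate to the hygiene camera

## Robot

A 6-joint arm with a two-finger parallel gripper is mounted at the origin on the work surface. World frame = base frame: x ahead of the robot, y to its left, z up, the work surface at z = 0. Lengths are in m, angles in degrees, forces in N, time in s.
With the tool pointing down it reaches from about 0.325 to 0.85 m from the base axis. Payload 15.5 kg.
Tool frame: the origin (TCP) lies at the very end of the fingers, on their centre line; the grasp point (between the pads) lies arm.grip_depth behind it (arm.grip_depth is the distance from the TCP to the grasp point, in m); z points along the fingers, y is the direction in which the jaws open and shut (so a half turn about z gives the same grasp; the last joint's range is limited). The gripper opens to 91 mm and grips with 3 to 60 N. Pads are 32 mm wide; open, the fingers measure 118 mm over their backs; the gripper's body (76 mm by 178 mm) begins 60 mm behind the grasp point.
Start: joints at [60.877, 28.281, 77.091, -0, 74.628, -5.472], TCP at [0.251, 0.573, 0.214] pointing down, gripper open.
Joint ranges: [-166.48, 166.48], [-47.26, 123.95], [12.59, 153.08], [-70.14, 250.14], [6.76, 159.57], [-176.63, 176.63]. Speed limits (degrees/s): [108.29, 108.29, 147.25, 172.46, 172.46, 172.46].

## Interface

Orientations are given as a 3x3 rotation matrix whose columns are the frame's x, y, z axes.
In Python, from rig import arm gives the robot as it stands. Calls block until the motion is done:
- arm.move_to(position, orientation): joint-space move of the TCP to a pose.
- arm.move_l(position, orientation=None, feed=0.15): straight line of the TCP; orientation=None keeps the orientation; feed is the mean speed in m/s.
- arm.move_joints(angles): joint-space move.
- arm.grip(opening): finger opening in m; the grip force is fixed at half the most; returns when the fingers have stopped.
- arm.sleep(seconds).
- arm.solve_ik(position, orientation): joint angles nearest the present ones, or None.
- arm.snapshot(name): name is "scene" or "side" or "wrist"; returns the picture (420x560x3 uint8, red, green, blue); there is no depth.
- arm.get_calibration(name): a dict with "intrinsics" (3x3 intrinsics, pixels), "k1" (the pictures are not rectified: a ray, as slopes to the right and down, at radius r is drawn at 1 + k1 r^2 times it, then the intrinsics apply), "cam_to_world" (4x4, takes a point from camera to world coordinates). Camera axes: x right, y down, z forward; pixel columns grow to the right and rows downward; lengths in m; the calibration is good to about 2 mm. A picture is of the moment at which its call begins: read the wrist's pose just before it. get_calibration takes no time and is no camera call; for the wrist camera it gives the pose at the moment of the call.
A pose or a line that the arm cannot do raises arm.Unreachable and nothing moves.
- arm.sign_off(): hands the job in, once; it reports no verdict.
Readings, each from a call of its own:
- arm.current_t(): time.
- arm.current_joint_positions(): joint angles.
- arm.current_dq(): joint speeds.
- arm.current_tau(): joint torques, N m.
- arm.current_ee_pos(): TCP position.
- arm.current_tool_rot(): TCP orientation.
- arm.current_force(): force on the tool from outside, world axes, zero at the start.
- arm.current_torque(): the same for the moment, N m.
- arm.current_width(): finger opening in m.
Only numpy, scipy, OpenCV 4.12 (cv2) and the standard library are available. Lean on these libraries where they do the work, as an engineer would, in place of code of your own. Each camera call takes 0.05 s, during which the arm holds its last target.

## Task

Stop the plate dryer by pressing its black mushroom button right down, then lift the largest of the three mincer plates out of the dryer's rack and hold it up to the inspection camera: standing upright with a broad face square to the lens, the plate's centre straight in front of the lens, level with it and 150 mm from its front glass. Your program finishes while you are still holding the plate there, steady, in the gripper alone; leave the other plates, the camera and everything else on the counter where they stand.

Things in the scene. Friction and masses are not known exactly. Their poses are not given: they have to be found in the camera images.
- dryer: Plate dryer, fixed to the counter: a low aluminium box, 160 mm (its x) by 400 mm (its y), its top 50 mm above the counter; origin at the centre of its underside, z up. On top stand the wire rack with the three plates and, at y = +150 mm, the mushroom button.
- rack (a point): Middle of the rack, 80 mm up, axes of the dryer. Two 8 mm rails along y at x = -25, +25 mm; slots at y = -80, 0, +80 mm hold one plate each, on edge, disc axis along y; which is where changes. Each slot has four upright 5 mm pins at x = -25, +25 mm, their tops 120 mm above the counter, leaving about 1.5 mm play each side of a plate; plates come out straight up.
- stop (a joint): Travel of the mushroom stop button, m: 0 up, 0.006 fully down. It moves straight down against a spring (about 1.5 N to start, 5 N fully down), does not latch and springs back when let go.
- stop_top (a point): Centre of the top of the button's black cap (42 mm across), 89 mm above the counter when up.
- plate_large: The largest mincer plate, the one to show: a flat perforated steel disc, 98 mm across, 10 mm thick, 0.3 to 0.54 kg; origin at the disc's centre, the disc's axis is the body's y, z up as it stands in the rack (centre then 127 mm, top edge 176 mm above the counter). May be pinched across its 10 mm anywhere.
- plate_middle: The middle plate, alike but 80 mm across, 10 mm thick; origin at the centre. Stays in its slot.
- plate_small: The smallest plate, alike but 64 mm across, 10 mm thick; origin at the centre. Stays in its slot.
- camera_stand: Camera stand, fixed to the counter: dark base plate 150 x 120 x 14 mm with the post, and the camera on it; origin on the counter below the camera, z up, +y the way the camera looks (the lens front 50 mm ahead).
- lens (a point): Centre of the front glass of the camera's round black lens (38 mm across). The camera is a white box 66 mm wide, 50 mm high, on a steel post (top 280 mm above the counter) at the robot's right; it looks level along this point's +y (z up), roughly to the robot's left. Its height changes: lens centre 195 to 255 mm above the counter.
- view_point (a point): The point in the air on the lens axis, 150 mm in front of the front glass, where the centre of the plate must be held. Same axes as lens: +y is the way the camera looks, so the plate's axis (its y) must lie along this y, either way round.
- tub_front: White meal tub with clear lid, 116 x 116 x 54 mm, on the counter between the dryer and the camera; origin under its centre. Bystander.
- tub_low: Same kind of tub, at the back of the counter, lower of a stack of two. Bystander.
- tub_high: Same kind of tub, on top of tub_low. Bystander.
- brush: Hand brush with wooden handle lying along x on the counter between dryer and camera, under 40 mm high. Bystander.
- sauce: Orange sauce bottle, 60 mm across, 170 mm tall, at the back. Bystander.
- spice: Amber spice jar, 64 mm across, 90 mm tall, at the back. Bystander.
- bowl: Small steel bowl, 120 mm across, 50 mm high, at the back. Bystander.
Mind the look-alikes: they are no part of the job. Leave any orange look-alike of the plate_large alone.

How it is judged (in metres and radians):
On the way, in this order (a step that is already met when the one before it is completed fails the run):
1. the mushroom button is pressed down, with all plates still in the rack (value of joint stop above 0.0045 m and distance of plate_large from where it was at the start of the episode below 0.015 m), for 0.1 s.
2. the large plate is lifted clear of the rack in the fingers (height (world z) of plate_large above 0.175 m and contact force between the fingers and plate_large above 1 N and contact force between plate_large and dryer below 0.2 N), for 0.2 s.
At the end, for the whole second after the job is handed in: The large plate is held steady in the fingers, touching neither dryer nor camera, its centre within 20 mm of the view point, its axis within 0.2 rad of the line of sight; other plates and bystanders are within 30 mm, the camera within 10 mm, of where they began (distance between plate_large and view_point below 0.02 m and angle between the y axis of plate_large and the y axis of view_point, either way round below 0.2 rad and linear speed of plate_large below 0.03 m/s and angular speed of plate_large below 0.3 rad/s and contact force between the fingers and plate_large above 1 N and contact force between plate_large and dryer below 0.2 N and contact force between plate_large and camera_stand below 0.2 N and distance of each of plate_middle, plate_small, tub_front, tub_low, tub_high, brush, sauce, spice, bowl from where it was at the start of the episode below 0.03 m and distance of lens from where it was at the start of the episode below 0.01 m); the arm keeps its last pose, push and grip.
It fails at once if another plate or a bystander is moved by more than 30 mm (distance of any of plate_middle, plate_small, tub_front, tub_low, tub_high, brush, sauce, spice, bowl from where it was at the start of the episode above 0.03 m).
It fails at once if the camera is pushed out of place by more than 10 mm (distance of lens from where it was at the start of the episode above 0.01 m).
It also fails if it takes over 51 s, if anything falls off the work surface, if the arm or the gripper's body presses on something with over 40 N, if the wrist force passes 120 N, or if a joint passes its speed limit or range.

## Working session

There is one attempt and no reset: what is moved stays moved. The work goes in short steps, each a Python script; the robot and the scene stay as the last script left them, time stands still between calls to the robot, and variables do not carry over. Pictures are saved under pics/ and viewed, and the job is handed in when it is done.

```bash
mkdir -p pics; ls
python3 - <<'E'
from rig import arm
import cv2,numpy as np
np.set_printoptions(precision=4,suppress=True)
for n in ["scene","side","wrist"]:
    c=arm.get_calibration(n); im=arm.snapshot(n); cv2.imwrite(f"pics/{n}0.png",im[:,:,::-1]); print(n,c)
print(arm.grip_depth,arm.current_t(),arm.current_tool_rot())
E
```

```text
pics
scene {'intrinsics': array([[494.2119,   0.    , 283.5635],
       [  0.    , 494.2119, 205.0523],
       [  0.    ,   0.    ,   1.    ]]), 'k1': -0.15025372753837982, 'cam_to_world': array([[ 0.5306,  0.5554, -0.6403,  1.4607],
       [ 0.8475, -0.3607,  0.3893, -0.5943],
       [-0.0148, -0.7493, -0.6621,  1.0399],
       [ 0.    ,  0.    ,  0.    ,  1.    ]])}
side {'intrinsics': array([[473.517 ,   0.    , 287.7637],
       [  0.    , 473.517 , 214.5229],
       [  0.    ,   0.    ,   1.    ]]), 'k1': -0.06427323466775706, 'cam_to_world': array([[-0.9869, -0.0826,  0.1383,  0.437 ],
       [-0.1609,  0.5445, -0.8232,  0.767 ],
       [-0.0073, -0.8347, -0.5507,  0.7097],
       [ 0.    ,  0.    ,  0.    ,  1.    ]])}
wrist {'intrinsics': array([[314.6678,   0.    , 274.452 ],
       [  0.    , 314.6678, 209.7869],
       [  0.    ,   0.    ,   1.    ]]), 'k1': -0.037445538754911835, 'cam_to_world': array([[ 0.4005,  0.8782,  0.2616,  0.1754],
       [ 0.9163, -0.3836, -0.1151,  0.604 ],
       [-0.0007,  0.2858, -0.9583,  0.3833],
       [ 0.    ,  0.    ,  0.    ,  1.    ]])}
0.0188 0.15 [[-0.916   0.4012 -0.0004]
 [ 0.4012  0.916  -0.0008]
 [ 0.0001 -0.0009 -1.    ]]
```

View pics/scene0.png

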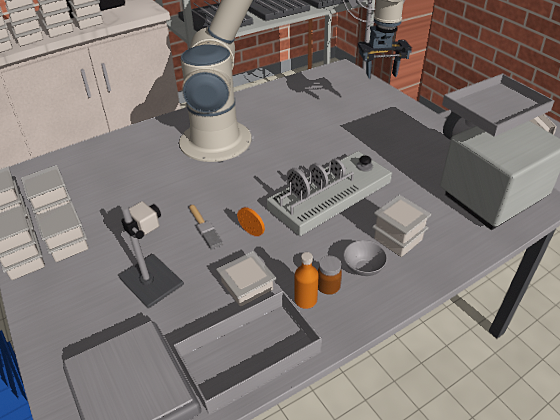

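View pics/side0.png

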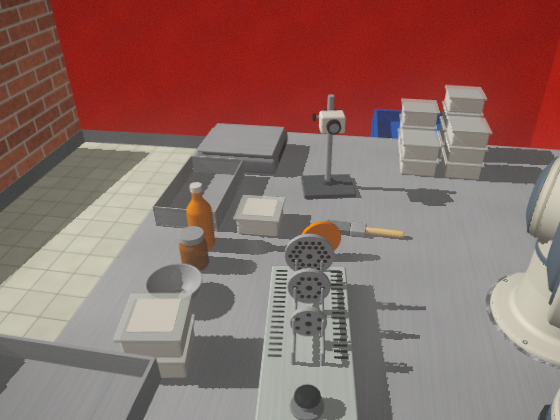

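View pics/wrist0.png

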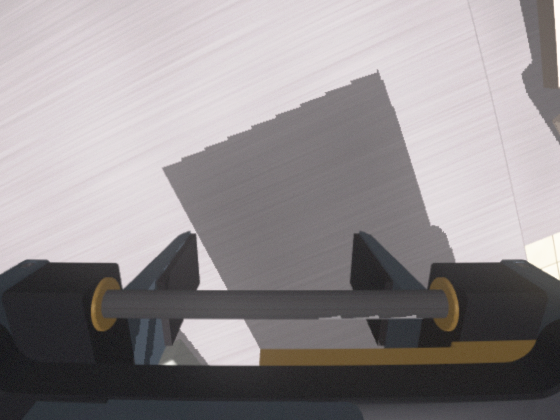

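Scene view: dryer at (330,190), button cap at (364,160), and three grey plates at about (298,183), (317,175) and (336,168). An orange disc stands on the counter at (250,221), and the camera is at (146,217). In the side view, the grey plates are at (309,253), (309,287) and (308,322), the orange disc at (321,238), the button at (307,398) and the lens at (334,127). I'll enlarge crops to confirm.

Run:
```python
import cv2
s=cv2.imread("pics/side0.png"); c=cv2.imread("pics/scene0.png")
def crop(im,x,y,w,h,k,n): cv2.imwrite("pics/"+n,cv2.resize(im[y:y+h,x:x+w],None,fx=k,fy=k,interpolation=cv2.INTER_CUBIC))
crop(s,235,210,140,210,2.85,"c1.png") 
crop(s,290,85,80,120,5,"c2.png")
crop(c,220,140,180,100,4.4,"c3.png")
crop(c,105,190,90,120,5,"c4.png")
```

```text
(no output)
```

View pics/c1.png

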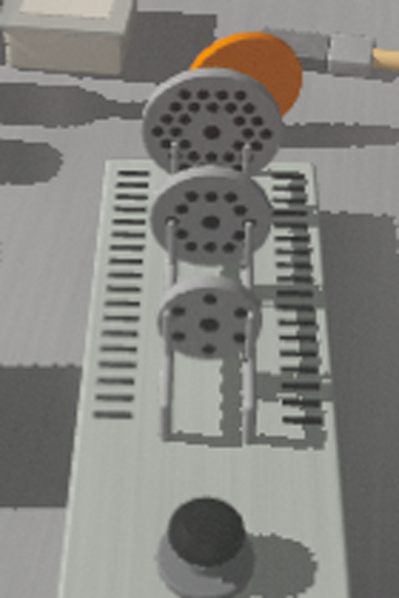

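View pics/c2.png

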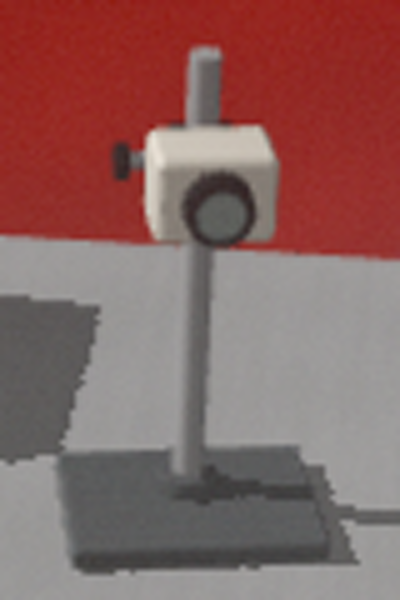

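View pics/c3.png

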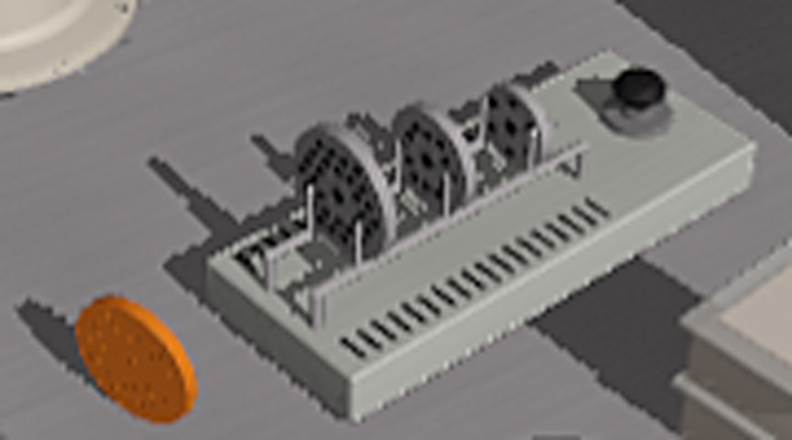

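View pics/c4.png

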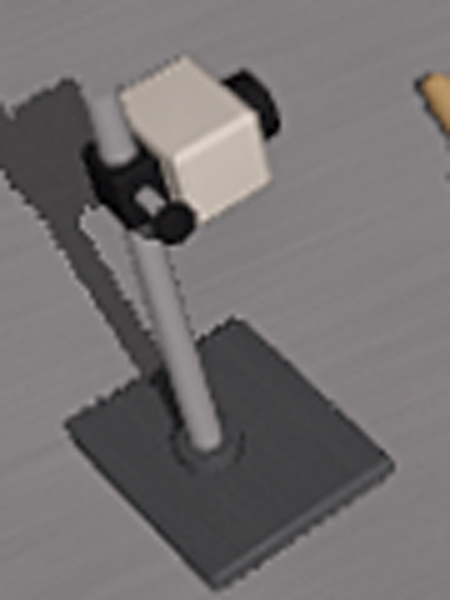

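The crops show the largest plate is the grey one at the dryer end farthest from the button (side (309,256), scene (297,184)). The other two grey discs are clearly smaller, and the orange disc on the counter is the look-alike. Next I'll measure.

```bash
cat > h.py <<'E'
import numpy as np,cv2
from rig import arm
np.set_printoptions(precision=4,suppress=True)
def ray(n,p,c=None):
    c=c or arm.get_calibration(n); K=c["intrinsics"];T=c["cam_to_world"];k=c["k1"]
    m=(np.array(p,float)-K[:2,2])/[K[0,0],K[1,1]]
    s=m.copy()
    for _ in range(30): s=m/(1+k*(s@s))
    return T[:3,3],T[:3,:3]@np.array([s[0],s[1],1.])
def atz(n,p,z,c=None):
    o,d=ray(n,p,c); return o+d*(z-o[2])/d[2]
def proj(n,P,c=None):
    c=c or arm.get_calibration(n); K=c["intrinsics"];T=c["cam_to_world"]
    q=T[:3,:3].T@(np.array(P)-T[:3,3]); s=q[:2]/q[2]; s=s*(1+c["k1"]*(s@s)); return s*[K[0,0],K[1,1]]+K[:2,2]
def tri(rays):
    A=np.zeros((3,3));b=np.zeros(3)
    for o,d in rays:
        d=d/np.linalg.norm(d);M=np.eye(3)-np.outer(d,d);A+=M;b+=M@o
    P=np.linalg.solve(A,b); return P,[np.linalg.norm(np.cross(P-o,d/np.linalg.norm(d))) for o,d in rays]
def un(u,k,off): return (np.array(u,float)+.5)/k-.5+np.array(off)
E
python3 - <<'E'
from h import *
f=lambda *u:un(u,4.4,(220,140)); g=lambda *u:un(u,2.85,(235,210)); l=lambda *u:un(u,5,(290,85)); m=lambda *u:un(u,5,(105,190))
print("dryer scene"); C=[atz("scene",f(*u),.05) for u in [(212,262),(352,376),(755,148),(610,52)]]
print(np.array(C)); print([np.linalg.norm(C[i]-C[(i+1)%4]) for i in range(4)], sum(C)/4)
print("side far",[atz("side",g(*u),.05) for u in [(107,161),(314,161)]])
print("plate",tri([ray("scene",f(338,196)),ray("side",g(212,132))]), atz("scene",f(338,196),.127),atz("side",g(212,132),.127))
print("button",atz("scene",f(640,80),.089),atz("side",g(207,528),.089),tri([ray("scene",f(640,80)),ray("side",g(207,528))]))
B=[atz("scene",m(*u),.014) for u in [(67,425),(237,320),(393,465),(218,585)]]
print("base",np.array(B),[np.linalg.norm(B[i]-B[(i+1)%4]) for i in range(4)], sum(B)/4)
Bs=[atz("side",l(*u),.014) for u in [(78,555),(328,545),(298,447),(58,455)]]
print("base side",np.array(Bs),sum(Bs)/4)
print("lens",tri([ray("side",l(220,215)),ray("scene",m(262,105))]))
# camera box: front bottom etc
print("post top scene/side",atz("scene",m(203,440),.014))
E
```

```text
dryer scene
[[ 0.4538 -0.0383  0.05  ]
 [ 0.6027 -0.0196  0.05  ]
 [ 0.562   0.3668  0.05  ]
 [ 0.4067  0.3528  0.05  ]]
[np.float64(0.15006173070746687), np.float64(0.3885672638166607), np.float64(0.15592399842490426), np.float64(0.3939368509663068)] [0.5063 0.1654 0.05  ]
side far [array([ 0.6033, -0.0128,  0.05  ]), array([ 0.4474, -0.0367,  0.05  ])]
plate (array([0.5171, 0.0272, 0.1216]), [np.float64(0.002222948483718916), np.float64(0.002222948483719008)]) [0.52   0.0232 0.127 ] [0.5179 0.0363 0.127 ]
button [0.4885 0.3118 0.089 ] [0.4835 0.3255 0.089 ] (array([0.4829, 0.3191, 0.0817]), [np.float64(0.001613608130884853), np.float64(0.001613608130884898)])
base [[ 0.4652 -0.5304  0.014 ]
 [ 0.4411 -0.4192  0.014 ]
 [ 0.5887 -0.3855  0.014 ]
 [ 0.6144 -0.4968  0.014 ]] [np.float64(0.11378674829237084), np.float64(0.15135764131230972), np.float64(0.11427449237793783), np.float64(0.15294006765154008)] [ 0.5274 -0.458   0.014 ]
base side [[ 0.5785 -0.3765  0.014 ]
 [ 0.4386 -0.4089  0.014 ]
 [ 0.4618 -0.5236  0.014 ]
 [ 0.6059 -0.4916  0.014 ]] [ 0.5212 -0.4502  0.014 ]
lens (array([ 0.5089, -0.39  ,  0.2186]), [np.float64(0.001185639221492097), np.float64(0.0011856392214919748)])
post top scene/side [ 0.5164 -0.4683  0.014 ]
```

The plates triangulate to a rack centre about 55 mm toward −y of the dryer's centre, which agrees with the picture. I'll refine with the wrist camera overhead.

Run:
```python
from h import *
import math
a=math.radians(6.5); d=np.array([-math.sin(a),math.cos(a),0]); z=np.array([0,0,-1.]); R=np.stack([np.cross(d,z),d,z],1)
for nm,p in [("w1",[.50,.13,.33]),("w2",[.515,.04,.33])]:
    arm.move_to(p,R); arm.sleep(.3)
    c=arm.get_calibration("wrist"); im=arm.snapshot("wrist"); cv2.imwrite(f"pics/{nm}.png",im[:,:,::-1]); np.savez(f"{nm}.npz",**c)
    print(arm.current_ee_pos(),arm.current_joint_positions(),arm.current_t(),c["cam_to_world"][:3,3],c["cam_to_world"][:3,2])
```

```text
[0.4999 0.1302 0.3299] [  7.977   13.7349  81.6934   0.0014  84.5781 -88.5458] 2.3833 [0.4184 0.1201 0.4998] [ 0.2841  0.0332 -0.9582]
[0.5149 0.0407 0.33  ] [ -2.1118  13.7166  81.7044   0.0041  84.5765 -98.6738] 3.1833 [0.4333 0.0305 0.4999] [ 0.2842  0.0335 -0.9582]
```

View pics/w1.png

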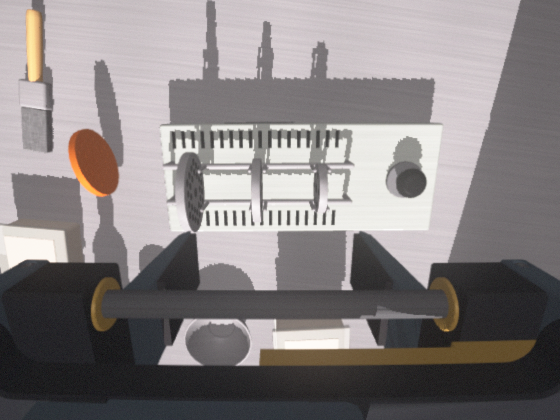

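View pics/w2.png

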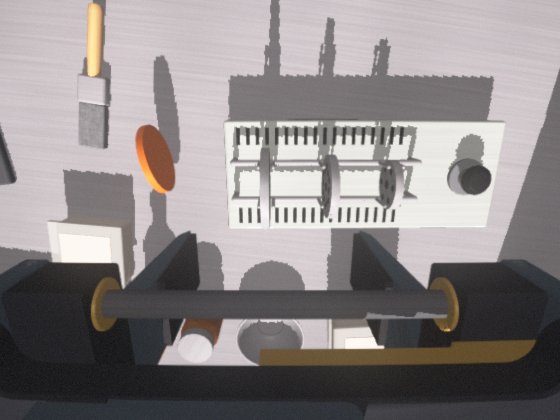

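Both wrist views show the dryer squarely. In w2 the large plate is edge-on at (265,188), the middle and small plates are at (331,187) and (392,185), and the button cap is at (475,180). The orange disc at (155,158) stays clear.

Run:
```python
import cv2
def crop(im,x,y,w,h,k,n): cv2.imwrite("pics/"+n,cv2.resize(cv2.imread(im)[y:y+h,x:x+w],None,fx=k,fy=k,interpolation=cv2.INTER_CUBIC))
crop("pics/w2.png",215,110,110,130,4.5,"c5.png")
crop("pics/w2.png",400,110,110,130,4.5,"c6.png")
```

```text
(no output)
```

View pics/c5.png

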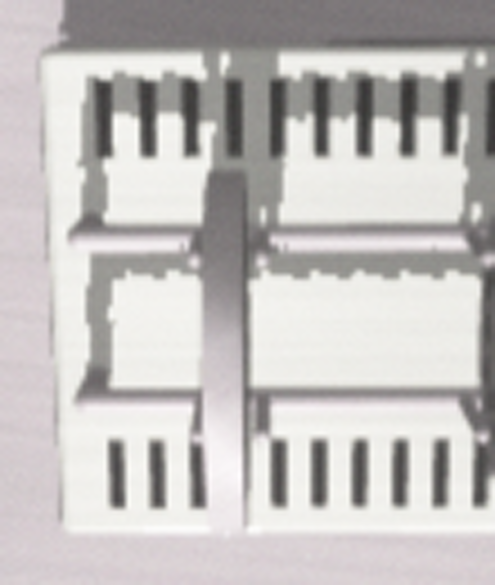

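View pics/c6.png

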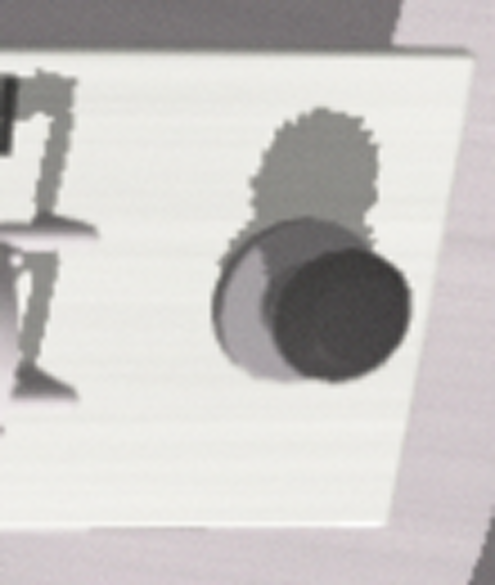

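Run:
```python
from h import *
import math
c={k:v for k,v in np.load("w2.npz").items()}
f=lambda *u:un(u,4.5,(215,110)); g=lambda *u:un(u,4.5,(400,110))
C=np.array([atz("wrist",p,.05,c) for p in [f(45,52),g(472,55),g(385,525),f(68,528)]])
print(C,[np.linalg.norm(C[i]-C[(i+1)%4]) for i in range(4)],C.mean(0))
d=(C[1]-C[0]+C[2]-C[3]);d/=np.linalg.norm(d);e=C[3]-C[0]+C[2]-C[1]; print("yaw",math.degrees(math.atan2(-d[0],d[1])),math.degrees(math.atan2(e[1],e[0])))
b=atz("wrist",g(345,313),.088,c);print("button",b)
print("orig from button", b-.15*d)
# plate: centre line at assumed top; sides
for row,zz in [(225,.16),(300,.172),(350,.176),(400,.176)]:
    print(row,atz("wrist",f(204,row),zz,c),atz("wrist",f(246,row),zz,c))
# predict plate from candidate
from scipy.optimize import minimize
# pins feet? overlay
im=cv2.imread("pics/w2.png")
P0=np.array([.518,.030,.127]);x=np.array([d[1],-d[0],0])
for s in (-.005,.005):
    for t in np.linspace(0,2*np.pi,80,endpoint=False):
        q=P0+s*d+.049*(math.cos(t)*x+math.sin(t)*np.array([0,0,1])); u=proj("wrist",q,c)
        cv2.circle(im,tuple(np.round(u*8).astype(int)),4,(0,0,255) if s<0 else (255,0,0),-1,shift=3)
cv2.imwrite("pics/o1.png",cv2.resize(im[110:240,215:325],None,fx=4.5,fy=4.5))
```

```text
[[ 0.4478 -0.0369  0.05  ]
 [ 0.401   0.3533  0.05  ]
 [ 0.5558  0.3724  0.05  ]
 [ 0.6016 -0.0181  0.05  ]] [np.float64(0.3930046403364839), np.float64(0.15592172411009925), np.float64(0.3932429314804916), np.float64(0.15494191610060912)] [0.5016 0.1677 0.05  ]
yaw 6.762878675749435 7.003441655965017
button [0.4814 0.3105 0.088 ]
orig from button [0.499  0.1615 0.088 ]
225 [0.4799 0.0203 0.16  ] [0.4788 0.0303 0.16  ]
300 [0.4957 0.0225 0.172 ] [0.4946 0.0323 0.172 ]
350 [0.5067 0.0238 0.176 ] [0.5056 0.0336 0.176 ]
400 [0.5187 0.025  0.176 ] [0.5176 0.0349 0.176 ]
```

View pics/o1.png

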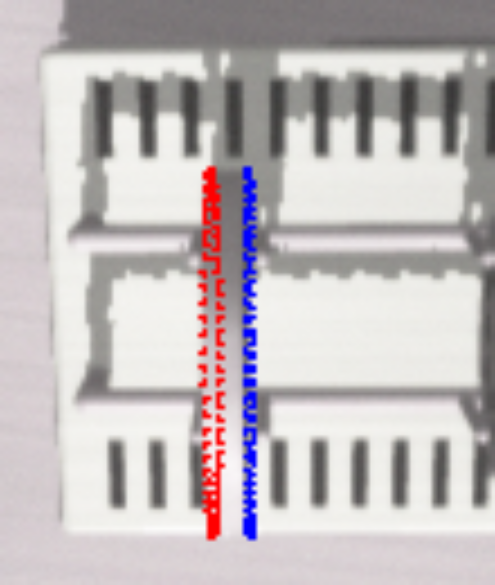

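The overlay matches the plate's ends. The plate is at about (0.517, 0.0295) with yaw 6.8°, and the button at about (0.482, 0.314). Both agree with the dryer model, so I'll press the button.

```bash
cat >> h.py <<'E'
import math
def Rd(yaw):
    a=math.radians(yaw); d=np.array([-math.sin(a),math.cos(a),0]); z=np.array([0,0,-1.]); return np.stack([np.cross(d,z),d,z],1)
E
python3 - <<'E'
from h import *
R=Rd(6.8); b=[.482,.314]
arm.move_to([*b,.20],R); arm.grip(0.0)
arm.move_l([*b,.098],R,feed=.1); arm.sleep(.2); f0=arm.current_force(); print(f0,arm.current_width())
for z in [.092,.089,.087,.085,.083,.082]:
    arm.move_l([*b,z],R,feed=.03); arm.sleep(.15); f=arm.current_force()-f0; print(z,arm.current_ee_pos(),f)
    if f[2]>12: break
c=arm.snapshot("side"); cv2.imwrite("pics/s1.png",c[:,:,::-1])
arm.sleep(.2); print(arm.current_t())
E
```

```text
[0.6558 0.6218 0.4685] 0.0005003667810515025
0.092 [0.482 0.314 0.092] [-0.4473 -0.3778 -0.8311]
0.089 [0.4821 0.314  0.0891] [-0.943  -0.2243 -0.0388]
0.087 [0.4821 0.314  0.087 ] [-1.4427 -1.0511  2.3733]
0.085 [0.4821 0.314  0.0851] [-0.9647 -0.4728  3.0893]
0.083 [0.4821 0.314  0.0831] [ 0.1079 -0.3232  3.5263]
0.082 [0.4822 0.3141 0.0825] [-2.1448 -1.5522 11.7323]
9.8333
```

The force rose to 11.7 N at z=0.0825, past the spring's 5 N, so the button is on its stop. Next I'll grasp the plate.

Run:
```python
from h import *
R=Rd(6.8); b=[.482,.314]; p=[.517,.0295]
arm.move_l([*b,.22],R,feed=.2)
arm.move_to([*p,.24],R); arm.grip(0.04); print(arm.current_width())
arm.move_l([*p,.185],R,feed=.1); arm.sleep(.2)
for n in ("wrist","scene"):
    cv2.imwrite(f"pics/g_{n}.png",arm.snapshot(n)[:,:,::-1])
im=cv2.imread("pics/g_scene.png"); cv2.imwrite("pics/g2.png",cv2.resize(im[100:240,220:400],None,fx=4,fy=4))
print(arm.current_force(),arm.current_t())
```

```text
0.03974973132813168
[0.1682 0.2353 0.6136] 13.5333
```

View pics/g2.png

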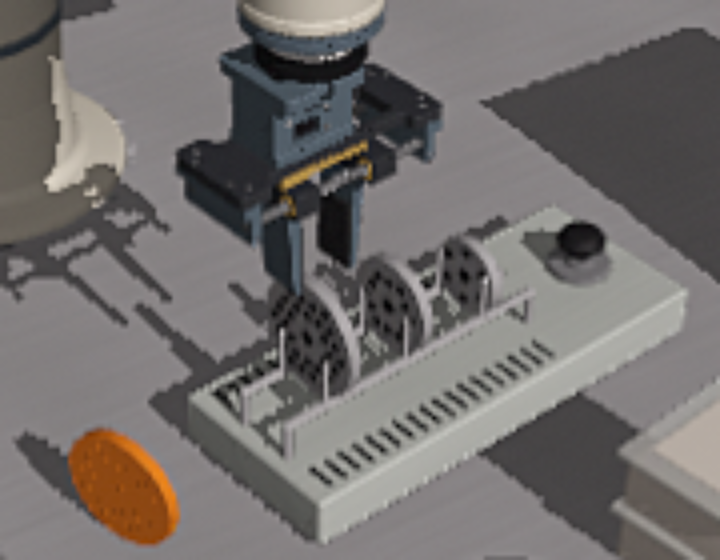

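View pics/g_wrist.png

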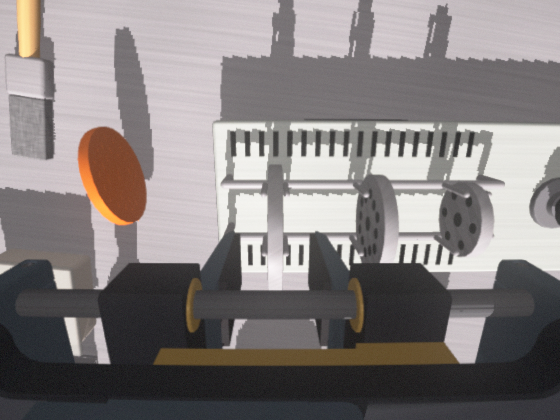

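The plate at (275,220) is centred between the fingers (230 and 318), and the fingers clear the middle plate. I'll descend, grip and lift.

Run:
```python
from h import *
R=Rd(6.8); p=[.517,.0295]
arm.move_l([*p,.138],R,feed=.08); arm.sleep(.1); print(arm.current_force())
arm.grip(0.0); print("w",arm.current_width(),arm.current_force())
arm.move_l([*p,.25],R,feed=.08); arm.sleep(.3); print("w",arm.current_width(),arm.current_force())
for n in ("scene","side"):
    cv2.imwrite(f"pics/l_{n}.png",arm.snapshot(n)[:,:,::-1])
# camera look at lens from wrist
print(arm.current_t())
```

```text
[-0.3584  0.7365  0.9168]
w 0.00974405007775325 [ 0.6077 -0.3172  0.9433]
w 0.01001958392790914 [-0.764  -0.0478 -5.3126]
16.8833
```

View pics/l_scene.png

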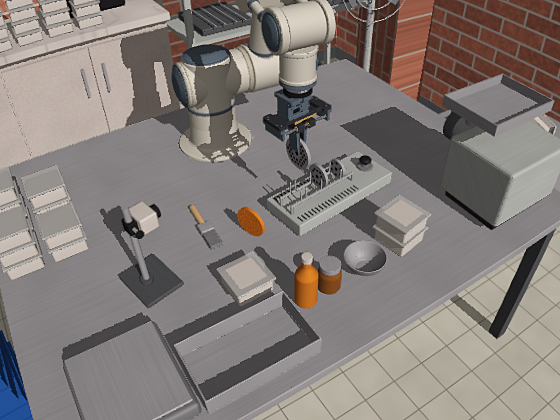

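View pics/l_side.png

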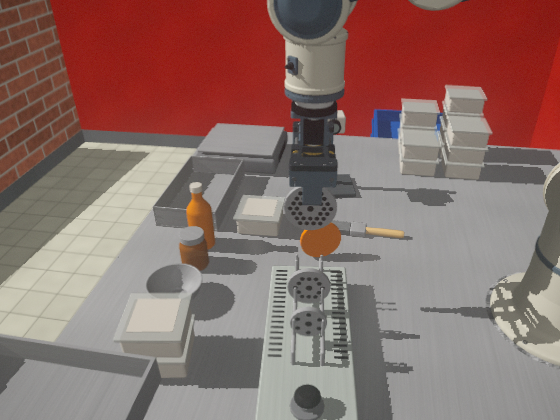

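The plate is lifted and the wrist reads about −5.3 N, which fits its weight. I'll carry it high toward the view point and locate the lens with the wrist camera.

Run:
```python
from h import *
arm.move_l([.48,-.22,.33],Rd(12.5),feed=.2); arm.sleep(.4)
c=arm.get_calibration("wrist"); im=arm.snapshot("wrist"); np.savez("w3.npz",**c); cv2.imwrite("pics/w3.png",im[:,:,::-1])
cv2.imwrite("pics/s3.png",arm.snapshot("side")[:,:,::-1])
print(arm.current_ee_pos(),arm.current_width(),arm.current_joint_positions(),arm.current_t())
```

```text
[ 0.48   -0.2199  0.33  ] 0.009571135648321927 [ -31.0957   14.756    80.2605    0.0029   84.9854 -133.6024] 18.8583
```

View pics/w3.png

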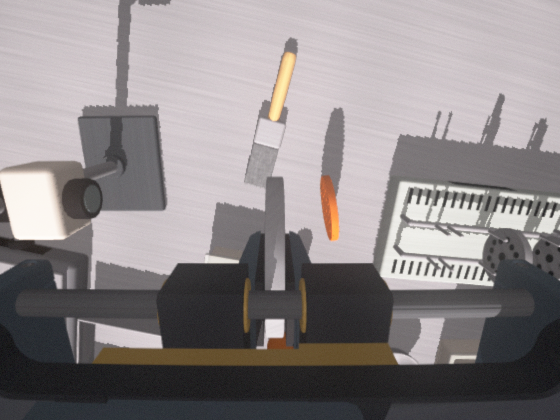

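The wrist view shows the white camera box at (45,198), its lens at (90,199), and the base plate at (122,163).

Run:
```python
import cv2
def crop(im,x,y,w,h,k,n): cv2.imwrite("pics/"+n,cv2.resize(cv2.imread(im)[y:y+h,x:x+w],None,fx=k,fy=k,interpolation=cv2.INTER_CUBIC))
crop("pics/w3.png",0,95,180,170,4,"c7.png")
```

```text
(no output)
```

View pics/c7.png

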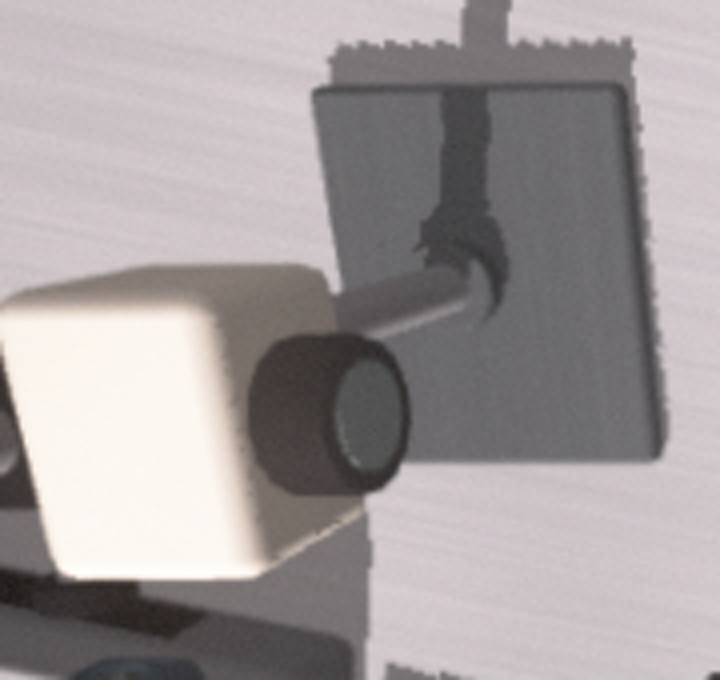

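Run:
```python
from h import *
c={k:v for k,v in np.load("w3.npz").items()}
w=lambda *u:un(u,4,(0,95)); l=lambda *u:un(u,5,(290,85)); g=lambda *u:un(u,2.85,(235,210)); m=lambda *u:un(u,5,(105,190))
rw=ray("wrist",w(373,415),c); rs=ray("side",l(222,216)); rc=ray("scene",m(262,105))
for n,r in [("w+s",[rw,rs]),("w+c",[rw,rc]),("all",[rw,rs,rc])]: print(n,tri(r))
for z in (.215,.22,.225,.23): print(z,atz("wrist",w(373,415),z,c),atz("side",l(222,216),z))
B=[atz("wrist",w(*u),.014,c) for u in [(316,90),(626,90),(662,458)]]
print(np.array(B),np.linalg.norm(B[1]-B[0]),np.linalg.norm(B[2]-B[1]))
e=B[1]-B[0];q=B[2]-B[1];print(math.degrees(math.atan2(-e[0],e[1])),math.degrees(math.atan2(q[1],q[0])))
# side residuals at known points (dx,dy in px)
d=np.array([-math.sin(math.radians(6.8)),math.cos(math.radians(6.8)),0])
P=np.array([.517,.0295,.127])
print("side plate",g(212,132)-proj("side",P+.005*d),"btn",g(207,528)-proj("side",[.483,.3135,.088]))
# box top yaw: front top edge (x-direction) at any z
T=[atz("wrist",w(*u),.25,c) for u in [(205,305),(262,575),(15,300),(62,578)]]
print(np.array(T)); f=T[1]-T[0];print(math.degrees(math.atan2(f[1],f[0])),np.linalg.norm(f))
```

```text
w+s (array([ 0.507 , -0.387 ,  0.2204]), [np.float64(0.00014806326654364605), np.float64(0.00014806326654374043)])
w+c (array([ 0.5085, -0.3892,  0.2167]), [np.float64(0.0001616261946534408), np.float64(0.0001616261946534819)])
all (array([ 0.508 , -0.3893,  0.2179]), [np.float64(0.0008103877086982064), np.float64(0.0016666003725716036), np.float64(0.0012035417836733413)])
0.215 [ 0.5092 -0.3899  0.215 ] [ 0.5076 -0.3996  0.215 ]
0.22 [ 0.5073 -0.3873  0.22  ] [ 0.5069 -0.3878  0.22  ]
0.225 [ 0.5054 -0.3846  0.225 ] [ 0.5062 -0.376   0.225 ]
0.23 [ 0.5035 -0.382   0.23  ] [ 0.5055 -0.3642  0.23  ]
[[ 0.4634 -0.5262  0.014 ]
 [ 0.4389 -0.4104  0.014 ]
 [ 0.5788 -0.3794  0.014 ]] 0.11831774940546368 0.14324323350042217
11.922281487225057 12.480166880551263
side plate [-0.8619  0.5142] btn [-1.34    6.1241]
[[ 0.48   -0.407   0.25  ]
 [ 0.5374 -0.3936  0.25  ]
 [ 0.4875 -0.447   0.25  ]
 [ 0.5483 -0.4381  0.25  ]]
13.213215259878684 0.05896104081857546
```

Lens ≈ (0.507, −0.388, 0.220), in range, with yaw ≈ 12.3°. I'll go to the view pose and re-measure from there.

Run:
```python
from h import *
arm.move_l([.475,-.2415,.231],Rd(12.3),feed=.12); arm.sleep(.4)
c=arm.get_calibration("wrist"); im=arm.snapshot("wrist"); np.savez("w4.npz",**c); cv2.imwrite("pics/w4.png",im[:,:,::-1])
for n in ("scene","side"): cv2.imwrite(f"pics/f_{n}.png",arm.snapshot(n)[:,:,::-1])
cv2.imwrite("pics/c8.png",cv2.resize(im[150:300,0:150,::-1],None,fx=4,fy=4,interpolation=cv2.INTER_CUBIC))
s=cv2.imread("pics/f_side.png");cv2.imwrite("pics/c9.png",cv2.resize(s[80:260,240:400],None,fx=3.3,fy=3.3,interpolation=cv2.INTER_CUBIC))
s=cv2.imread("pics/f_scene.png");cv2.imwrite("pics/c10.png",cv2.resize(s[130:310,90:280],None,fx=3.3,fy=3.3,interpolation=cv2.INTER_CUBIC))
print(arm.current_ee_pos(),arm.current_width(),arm.current_force(),arm.current_t())
```

```text
[ 0.475  -0.2415  0.231 ] 0.009826755969108076 [ 0.155  -0.1465 -4.3858] 20.4
```

View pics/c8.png

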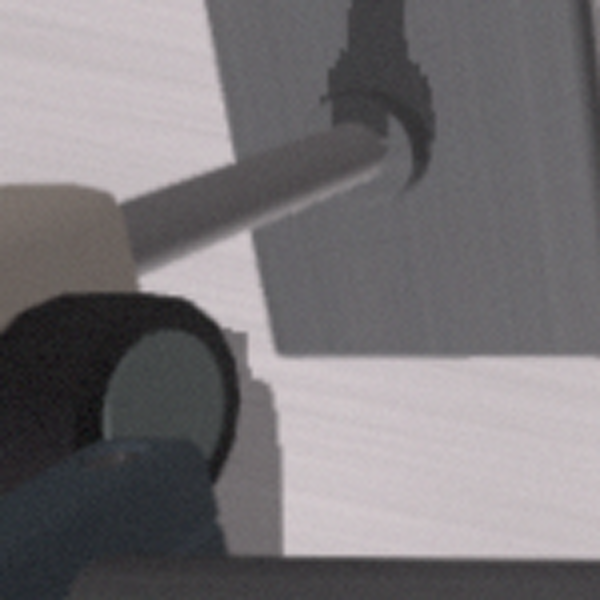

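View pics/c9.png

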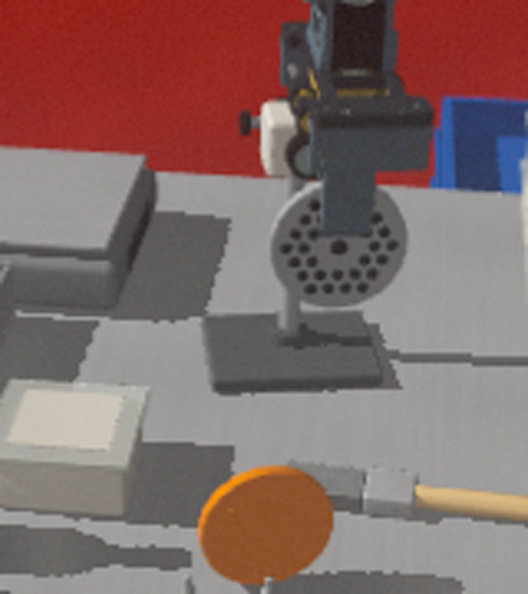

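View pics/c10.png

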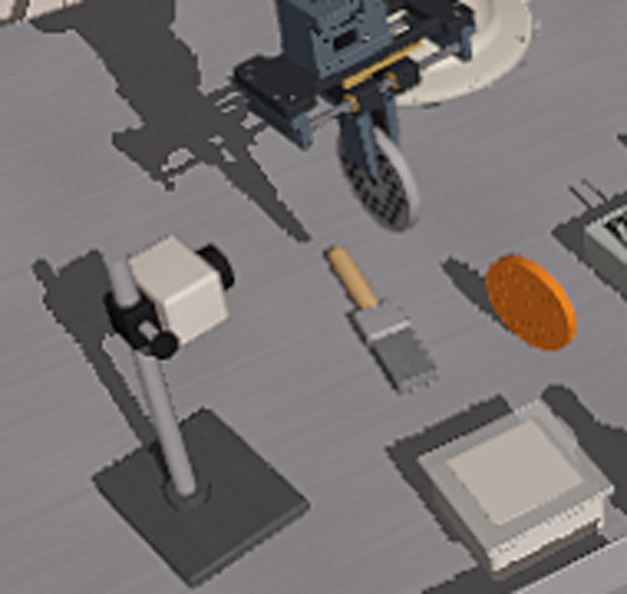

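Run:
```python
from h import *
from scipy.optimize import least_squares
c3={k:v for k,v in np.load("w3.npz").items()};c4={k:v for k,v in np.load("w4.npz").items()}
a=math.radians(12.3);x=np.array([math.cos(a),math.sin(a),0])
t=np.linspace(0,2*np.pi,120)
def ext(P,r,c):
    U=np.array([proj("",P+r*(math.cos(k)*x+math.sin(k)*np.array([0,0,1])),c) for k in t]); return U.min(0),U.max(0)
m3=[un(u,4,(0,95)) for u in [(337,357),(409,474)]]; m4=[un(u,4,(0,150)) for u in [(103,329),(227,0)]]
def res(p):
    a3,b3=ext(p[:3],p[3],c3);a4,b4=ext(p[:3],p[3],c4)
    return np.r_[a3-m3[0],b3-m3[1],a4-m4[0],b4[0]-m4[1][0]]
s=least_squares(res,[.507,-.388,.22,.015],x_scale=[.01]*4,diff_step=1e-4)
print(s.x,s.fun)
L=s.x[:3];print("view",L+.15*np.array([-math.sin(a),math.cos(a),0]))
g=lambda *u:un(u,3.3,(240,80)); h=lambda *u:un(u,3.3,(90,130))
print("plate side px",g(339,246),"pred",proj("side",[.475-.0011,-.2415+.005,.220]))
print("plate scene ends", h(378,180))
print(proj("scene",[.475,-.2415,.220]))
```

```text
[ 0.5061 -0.3853  0.2232  0.0136] [ 0.5307 -0.2208 -0.6545  0.1864 -0.1095  0.024   0.1762]
view [ 0.4742 -0.2387  0.2232]
plate side px [342.3788 154.197 ] pred [342.999  154.0885]
plate scene ends [204.197 184.197]
[204.0529 182.3978]
```

The two wrist views put the view point at (0.474, −0.239, 0.223), and the plate's observed position agrees with the prediction within 2 px. I'll make a small correction, a final check, then hand in.

Run:
```python
from h import *
arm.move_l([.4745,-.240,.2335],Rd(12.3),feed=.05); arm.sleep(.8)
cv2.imwrite("pics/z_side.png",arm.snapshot("side")[:,:,::-1])
print(arm.current_ee_pos(),arm.current_width(),arm.current_force(),np.abs(arm.current_dq()).max(),arm.current_t())
```

```text
[ 0.4745 -0.24    0.2335] 0.009901464473477641 [-0.5821 -0.6502 -4.9868] 0.08627126198704578 21.5
```

View pics/z_side.png

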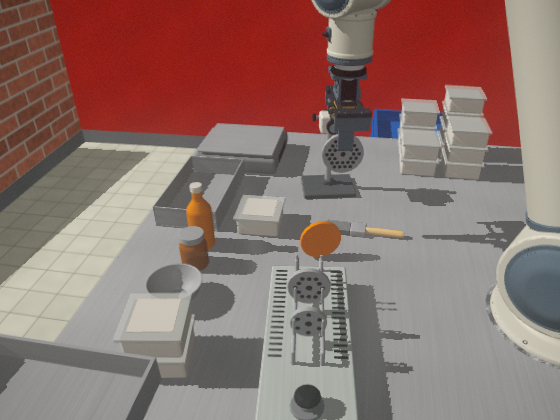

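The plate is held upright at (342,153). The other plates at (309,287) and (308,322), the bystanders and the camera all look unmoved. Handing in.

Run:
```python
from rig import arm
arm.sign_off()
```

```text
the job is handed in; nothing more can be done
```

I pressed the stop button down, lifted the largest plate from its slot at the end away from the button, and handed in with the gripper holding it in front of the inspection camera. Sign-off gives no verdict, so I don't know how it was judged.

- **Button:** the force reached 11.7 N, above the spring's 5 N, with the fingertips 6.5 mm below the cap's rest height. The button was therefore on its stop, and I held it there before lifting the plate.
- **Plate:** the fingers read 9.9 mm on the 10 mm plate, the wrist force was about −5 N, and the arm was essentially still. The last clock reading was 21.5 s of the 51 s allowed.
- **Position:** from the arm's pose and the grasp, I put the plate's centre at about (0.4745, −0.240, 0.2225). My last estimate of the view point was (0.474, −0.239, 0.223), and I set the plate's yaw to 12.3° to face the lens.
- **Disagreements:** different camera pairs gave lens heights from 0.217 to 0.223 m, so the height is good to a few millimetres. The yaw readings ranged from 11.9° to 13.2°. Both spreads are inside the tolerances. The side view also put the button 6 px off where the wrist view did, so I trusted the wrist camera.
- **Everything else:** the last side view shows the other plates, the orange look-alike, the bystanders and the camera where they started.

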